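# Hold the lamp unit's recessed reset button down with a screwdriver

### The arm

A 7-joint arm with a two-finger parallel gripper is mounted at the origin on the work surface; the furniture and walls round the work are solid. World frame = base frame: x ahead of the robot, y to its left, z up, the work surface at z = 0. Lengths are in m, angles in rad, forces in N, time in s.
With the tool pointing down it reaches from about 0.4 to 0.85 m from the base axis. Payload 6.9 kg.
Tool frame: the origin (TCP) lies midway between the tips of the shut fingers; the grasp point (between the pads) lies behind it (ctrl.pinch_z is the z of the grasp point in the tool frame, in m); z points along the fingers, y is the line along which they close (so a half turn about z gives the same grasp; the last joint's range is limited). The gripper opens to 85 mm and grips with 20 to 120 N. Pads are 22 mm wide; open, the fingers measure 114 mm over their backs; the gripper's body (76 mm by 85 mm) begins 54 mm behind the grasp point. The pads swing forward as they close: fully open they stand 13 mm farther back than shut.
Start: joints at [1.294, 0.507, -0.238, 1.5, 0.126, 1.149, -0.155], TCP at [0.233, -0.58, 0.231] pointing down, gripper open.
Joint ranges: [-3.08, 3.08], [-0.24, 2.05], [-1.43, 1.35], [0, 2.5], [-1.52, 4.66], [0.17, 1.96], [-2.89, 2.89]. Speed limits (rad/s): [2.39, 2.39, 3.14, 3.14, 3.14, 3.14, 3.14].

### API

Orientations are given as a unit quaternion [w, x, y, z].
In Python, from station import ctrl, get_state, vision, ticket, models gives the robot as it stands. Calls block until the motion is done:
- ctrl.movep(position, orientation): joint-space move of the TCP to a pose.
- ctrl.movel(position, frame=None, max_speed=0.15): straight line of the TCP; frame=None keeps the orientation; max_speed is the mean speed in m/s.
- ctrl.set_joints(angles): joint-space move.
- ctrl.ungrasp() and ctrl.close_gripper(force=None): open the fingers fully, or close them until they stop; force is the grip in N (None keeps the last).
- ctrl.pause(seconds).
- ctrl.ik(position, orientation): joint angles nearest the present ones, or None.
- get_state(): the state.
- vision.grab_frame(name): name is "scene" or "top" or "wrist"; returns (picture, depth): 400x640x3 uint8, blue, green, red; 400x640 float32, m along the optical axis (not along the pixel's ray), 0 where there is no reading.
- vision.camera_info(name): a dict with "mtx" (3x3 intrinsics, pixels), "dist_coeffs" ([k1, k2, p1, p2, k3] as OpenCV has them; the pictures are not rectified), "R" (3x3) and "t" (3): a world point X has camera coordinates R X + t; the wrist camera has in their place "hand_eye" (4x4, takes a point from camera to tool coordinates, whose origin is the TCP and whose axes are the flange's). Camera axes: x right, y down, z forward; pixel columns grow to the right and rows downward; lengths in m; the calibration is good to about 2 mm. A picture is of the moment at which its call begins: read the wrist's pose just before it. camera_info takes no time and is no camera call.
A pose or a line that the arm cannot do raises ctrl.Unreachable and nothing moves.
- ticket.close_job(): hands the job in; it is judged then, once.
Trained networks look in the newest picture that a camera, given by its name, has taken for a name from the list of things; names that differ only in an ending like _2 or _b are one class to them, and where a whole thing is asked for, a point or a joint stands for the part that bears it (a point fixed in the world has none). Each returns a list of dicts, best first, with "p" (0 to 1); they miss things now and then, are a little off and sometimes report something else, mostly with a low value. They report only what shows in the picture. A call takes as long as a camera call.
- models.recognise(camera, target): "point" ([column, row] in pixels, amid what is visible of it).
- models.masks_of(camera, target): "mask" (400x640 bool, what is visible of it) and "point" ([column, row] in pixels, amid what is visible of it).
The state is a dict: "time": time; "qpos": joint angles; "qd": joint speeds; "tau": joint torques, N m; "tcp_pos": TCP position; "eef_rot": TCP orientation; "contact_force": force on the tool from outside, world axes, zero at the start; "wrist_torque": the same for the moment, N m; "width": finger opening in m; "gripper_force": force on a finger pad.
Only numpy, scipy, OpenCV 4.12 (cv2) and the standard library are available. Lean on these libraries where they do the work, as an engineer would, in place of code of your own. Each camera call takes 0.05 s, during which the arm holds its last target. There are 200 camera calls.

### The job

The white lamp power unit has two identical service holes in its top: at the bottom of one is the spring-loaded reset button, at the bottom of the other a rigid blank that looks the same. Take the red screwdriver out of its blue stand, reach its tip down through the holes to feel which of the two gives way, and press that button fully down with the tip. Finish while still gripping the screwdriver and holding the button down, without disturbing the dropper bottle and the canister that stand behind the stand and without leaning hard on the unit's case.

Things in the scene. Friction and masses are not known exactly. Their poses are not given: they have to be found in the camera images.
- power_unit: white instrument case, fixed to the bench, 110 (x) x 160 (y) x 70 mm, grey front panel with a black knob and green display on its -x face. Origin at the centre of its underside, z up; turned by up to 0.35 rad. Its top has two vertical round holes 12 mm in diameter, 35 mm to either side (+y, -y) of the centre, each with a dark flat collar 21 mm across and 1.5 mm high.
- hole_left (a point): centre of the mouth of the unit's +y hole, at its collar's top, 71.5 mm above the bench; axes as the unit's. A red disc 11 mm across lies in the hole, its face 17 to 26 mm below this point (differs between holes and runs): either the sprung reset button or a rigid blank.
- hole_right (a point): the same for the unit's -y hole, which holds the other of the two red discs
- reset (a joint): travel of the reset button in m: 0 = up, 0.005 = down on its stop. It starts to move at 2 N and takes 6 N at the stop (0.8 N per mm); it springs back when let go.
- screwdriver: small screwdriver, 28 to 53 g: red handle 64 mm long, 14 to 16 mm thick; round steel shaft 3.2 mm in diameter, 52 mm long. Its own +y runs from the tip to the handle's end and points up at the start. Origin 60 mm from the tip along y and 6 mm off the shaft axis (which lies at own z = 6 mm); the handle begins at own y = -8 mm.
- tip (a point): end of the screwdriver's shaft, on the shaft's axis; axes as the screwdriver's
- grip (a point): point on the handle's axis 94 mm from the tip and 22 mm below the handle's end, a good place to grip from above; axes as the screwdriver's
- stand: blue plastic tool stand, fixed, 60 x 60 x 70 mm on a black 68 mm foot, turned by up to 0.6 rad. Origin at the centre of its underside. The screwdriver stands upright in its middle, tip down: shaft in a 6 mm hole, lowest 12 mm of the handle in a 20 mm wide recess, 52 mm of handle free above; the tip is 6 mm above the bench. Pull it straight up by 66 mm or more to clear the stand.
- stand_top (a point): centre of the stand's top, 70 mm above the bench. Keep the arm clear of the fixed things around: a microscope 0.55 m tall to the right of the base (x 0.1 to 0.4, y below -0.08), a 0.6 m tall grey partition on the left (y about 0.5), the wall behind the work at x = 0.63
- stain: brown dropper bottle, 33x34x102 mm; loose bystander, leave it where it stands; origin at the centre of its underside
- canister: pale canister with a black screw lid, 42x42x79 mm; loose bystander, leave it where it stands; origin at the centre of its underside

How it is judged:
On the way, in this order (a step that is already met when the one before it is completed fails the run):
1. the gripped screwdriver is drawn clear of the stand, its tip above the stand's top (z of tip in the frame of stand_top above 0.002 m and contact force between the fingers and screwdriver above 3 N), for 0.1 s.
2. the reset button is pressed down with the screwdriver's tip through its hole (value of joint reset above 0.004 m and contact force between the fingers and screwdriver above 3 N and ((horizontal distance between tip and hole_left below 0.008 m and z of tip in the frame of hole_left below -0.014 m) or (horizontal distance between tip and hole_right below 0.008 m and z of tip in the frame of hole_right below -0.014 m))), for 0.5 s.
At the end, for the whole second after the job is handed in: The reset button is held down by at least 4 of its 5 mm, the fingers grip the screwdriver with more than 3 N, and its tip is inside one of the unit's holes, more than 14 mm below the collar's top and within 8 mm of the hole's axis; the program finishes while holding this (all of step 2); the arm keeps its last pose, push and grip.
It fails at once if a bystander is shoved by more than 25 mm or knocked over (distance of any of stain, canister from where it was at the start of the episode above 0.025 m or angle between any of stain, canister's own z axis and vertical above 0.5 rad).
It fails at once if the screwdriver or the fingers lean on the power unit's case with more than 30 N (contact force between any of screwdriver, the fingers and power_unit above 30 N).
It also fails if it takes over 64 s, if anything falls off the work surface, if the arm or the gripper's body presses on something with over 40 N, if the wrist force passes 120 N, or if a joint passes its speed limit or range.

## Working session

There is one attempt and no reset: what is moved stays moved. The work goes in short steps, each a Python script; the robot and the scene stay as the last script left them, time stands still between calls to the robot, and variables do not carry over. Pictures are saved under pics/ and viewed, at most 10 in all, crops included, and the job is handed in when it is done.

```bash
mkdir -p pics; ls; cat > h.py <<'E'
import numpy as np, cv2
from station import ctrl, get_state, vision, ticket, models
from scipy.spatial.transform import Rotation as Ro
def pose():
    s=get_state(); q=np.array(s['eef_rot']); return np.array(s['tcp_pos']), Ro.from_quat(q[[1,2,3,0]])
def extr(cam,P=None):
    i=vision.camera_info(cam)
    if 'R' in i: return np.array(i['R']),np.array(i['t']).ravel()
    p,r=P; H=np.array(i['hand_eye']); Rw=r.as_matrix()@H[:3,:3]; tw=r.as_matrix()@H[:3,3]+p
    return Rw.T,-Rw.T@tw
def cloud(cam,uv,d,P=None):
    i=vision.camera_info(cam); R,t=extr(cam,P)
    n=cv2.undistortPoints(np.float64(uv).reshape(-1,1,2),np.array(i['mtx']),np.array(i['dist_coeffs'])).reshape(-1,2)
    c=np.c_[n,np.ones(len(n))]*np.reshape(d,(-1,1)); return (c-t)@R
def atz(cam,uv,z,P=None):
    R,t=extr(cam,P); C=-R.T@t; X=cloud(cam,uv,np.ones(len(np.reshape(uv,(-1,2)))),P)-C
    return C+X*((z-C[2])/X[:,2:])
def maskcloud(cam,m,d,P=None):
    v,u=np.nonzero(m&(d>0)); return cloud(cam,np.c_[u,v],d[v,u],P)
E
python3 - <<'E'
from h import *
s=get_state(); print(s, ctrl.pinch_z)
ims=[]
for c in ['scene','top']:
    im,d=vision.grab_frame(c); cv2.imwrite(f'pics/{c}0.png',im); R,t=extr(c); print(c,'C',-R.T@t,'fwd',R[2])
    for n in ['power_unit','screwdriver','stand','stain','canister']:
        for r in models.masks_of(c,n)[:2]:
            X=maskcloud(c,r['mask'],d)
            print(n,round(r['p'],2),np.round(r['point']),r['mask'].sum(), np.round(np.percentile(X,[5,50,95],axis=0),3).tolist() if len(X) else '')
E
```

```text
pics
{'time': 0.0, 'qpos': array([ 1.29451087,  0.50833328, -0.23749623,  1.50112328,  0.12571497,
        1.14886756, -0.1548075 ]), 'qd': array([ 0.00088286, -0.00101743, -0.00043752, -0.0009884 , -0.0014984 ,
        0.00031974, -0.0006838 ]), 'tau': array([-2.37734703e-04, -6.20597506e+01, -2.18660340e+00, -2.49650699e+01,
        1.28353672e-02,  1.18134718e-02,  3.73544353e-06]), 'tcp_pos': array([ 0.23259029, -0.57958576,  0.23043479]), 'eef_rot': array([-8.49688816e-04,  9.81835830e-01,  1.89730450e-01, -1.92473055e-04]), 'contact_force': array([-0.33634886,  0.03442565,  0.01199486]), 'wrist_torque': array([ 0.02558513,  0.02499913, -0.05258286]), 'gripper_force': 0.0, 'width': 0.08546692227555888} -0.0187
scene C [0.07176209 0.53592723 0.76105182] fwd [ 0.49442557 -0.38252557 -0.78052389]
power_unit 0.86 [354. 196.] 5218 [[0.421, 0.051, 0.016], [0.473, 0.129, 0.069], [0.546, 0.199, 0.071]]
power_unit 0.55 [296. 242.] 209 [[0.435, 0.294, 0.068], [0.438, 0.303, 0.104], [0.446, 0.308, 0.125]]
screwdriver 0.54 [294. 245.] 205 [[0.435, 0.295, 0.068], [0.438, 0.304, 0.102], [0.44
[... 581 characters left out ...]
[0.581, 0.395, 0.08]]
top C [0.41793503 0.22612382 0.9412337 ] fwd [ 0.08472065  0.00702348 -0.99637999]
power_unit 0.68 [372. 210.] 4614 [[0.432, 0.046, 0.062], [0.489, 0.116, 0.069], [0.547, 0.186, 0.072]]
screwdriver 0.5 [278. 231.] 70 [[0.436, 0.293, 0.058], [0.442, 0.298, 0.119], [0.449, 0.305, 0.126]]
stand 0.87 [283. 231.] 1031 [[0.409, 0.267, 0.004], [0.439, 0.297, 0.069], [0.473, 0.329, 0.071]]
stain 0.69 [276. 169.] 277 [[0.552, 0.291, 0.014], [0.563, 0.303, 0.06], [0.579, 0.319, 0.098]]
canister 0.98 [244. 166.] 435 [[0.552, 0.357, 0.021], [0.567, 0.372, 0.077], [0.586, 0.391, 0.08]]
canister 0.29 [276. 169.] 286 [[0.552, 0.291, 0.006], [0.563, 0.303, 0.06], [0.579, 0.319, 0.098]]
```

```bash
python3 - <<'E'
import cv2,numpy as np
a=cv2.imread('pics/scene0.png');b=cv2.imread('pics/top0.png')
cv2.imwrite('pics/both.png',np.vstack([cv2.resize(a,(480,300)),cv2.resize(b,(480,300))]))
cv2.imwrite('pics/topcrop.png',cv2.resize(b[130:290,210:450],None,fx=3.3,fy=3.3,interpolation=cv2.INTER_CUBIC))
E
```

```text
(no output)
```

View pics/both.png

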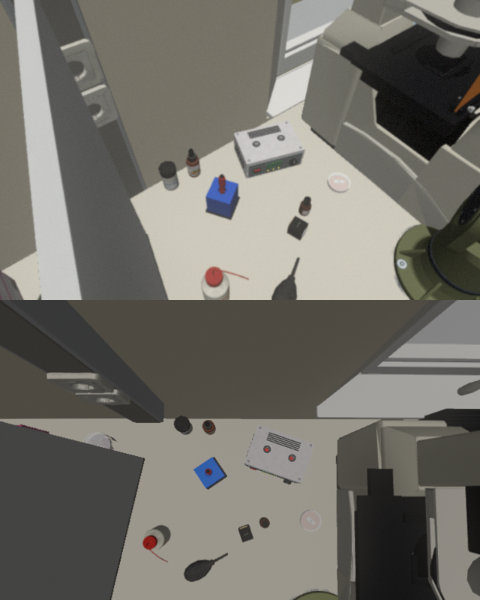

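View pics/topcrop.png

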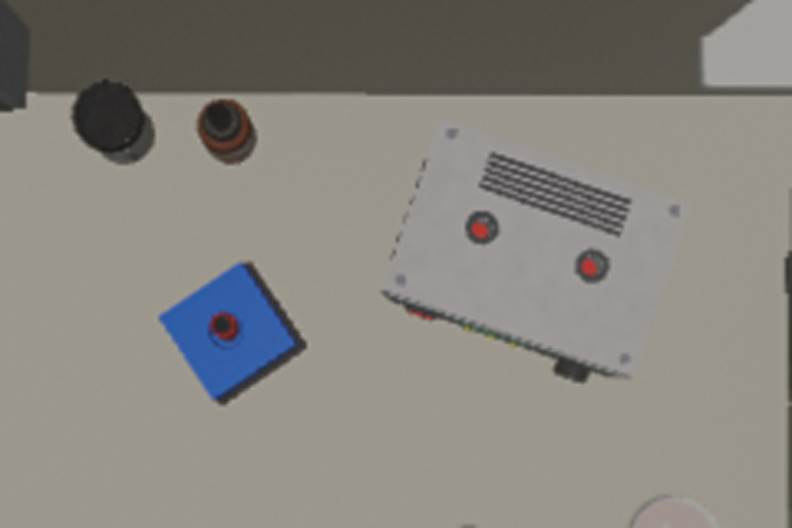

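```bash
python3 - <<'E'
from h import *
H=np.full((24,32),-1.)
for c in ['scene','top']:
    im,d=vision.grab_frame(c); X=maskcloud(c,d>0,d)
    i=((X[:,0]+.4)//.05).astype(int); j=((X[:,1]+.8)//.05).astype(int)
    k=(i>=0)&(i<24)&(j>=0)&(j<32); np.maximum.at(H,(i[k],j[k]),X[k,2])
print('y     ',' '.join(f'{round(-80+5*j):3d}' for j in range(32)))
for i in range(24): print(f'x{-40+5*i:4d} ',' '.join('  .' if h<0 else f'{int(h*100):3d}' for h in H[i]))
q0=get_state()['qpos']
for p in [(0.44,.3,.4),(.44,.3,.75),(.3,.3,.7),(.49,.1,.3),(.233,-.58,.6),(.2,-.35,.75),(.4,0,.75)]:
    for a in [0,np.pi/2]:
        r=ctrl.ik(p,[0,np.cos(a/2),np.sin(a/2),0]); print(p,a,None if r is None else np.round(r,2))
E
```

```text
y      -80 -75 -70 -65 -60 -55 -50 -45 -40 -35 -30 -25 -20 -15 -10  -5   0   5  10  15  20  25  30  35  40  45  50  55  60  65  70  75
x -40    .   .   .   .   .   .   .   .   .   .   .   .   .   .   .   .   .   .   .   .   .   .   .   .   .   .   .   .   .   .   .   .
x -35    .   .   .   .   .   .   .   .   .   .   .   .   .   .   .   .   .   .   .   .   .   .   .   .   .   .   .   .   .   .   .   .
x -30    .   .   .   .   .   .   .   .   .   .   .   .   .   .   .   .   .   .   .   .   .   .   .   .   .   .   .   .   .   .   .   .
x -25    .   .   .   .   .   .   .   .   .   .   .   .   .   .   .   .   .   .   .   .   .   .   .   .   .   .   .   .   .   .   .   .
x -20    .   .   .   .   .   .   .   .   .   .   .   .   .   .   .   .   .   .   .   .   .   .   .   .   .   .   .   .   .   .   .   .
x -15    .   .   .   .   .   .   .   .   .   .   .   .   .   .   .   .   .   .   .   .   .   .   .   .   .   .   .   .   .   .   .   .
x -10    .   .   .   .   .   .   .   .   .   .   .   .   .   .   .   .   9   8   .   .   .   .   .   .   .   .   .   .   .   .   .   .
x  -5    .   .   .  
[... 2191 characters left out ...]
  8   8   .   .   .   .   .   .   .   .   .   .   .   .   .   .   .   .   .   .   .
(0.44, 0.3, 0.4) 0 [-0.76  0.27  0.16  1.42 -0.04  1.46 -2.17]
(0.44, 0.3, 0.4) 1.5707963267948966 [ 0.08  0.43 -1.17  1.41  0.39  1.56 -1.06]
(0.44, 0.3, 0.75) 0 None
(0.44, 0.3, 0.75) 1.5707963267948966 None
(0.3, 0.3, 0.7) 0 None
(0.3, 0.3, 0.7) 1.5707963267948966 None
(0.49, 0.1, 0.3) 0 [ 0.4   0.35 -0.91  1.7   0.29  1.24 -2.15]
(0.49, 0.1, 0.3) 1.5707963267948966 [ 0.49  0.39 -1.07  1.69  0.36  1.27 -0.66]
(0.233, -0.58, 0.6) 0 None
(0.233, -0.58, 0.6) 1.5707963267948966 None
(0.2, -0.35, 0.75) 0 None
(0.2, -0.35, 0.75) 1.5707963267948966 None
(0.4, 0, 0.75) 0 None
(0.4, 0, 0.75) 1.5707963267948966 None
```

```bash
python3 - <<'E'
from h import *
q=get_state()['qpos'].copy()
a=q.copy(); a[1],a[3],a[5]=-.1,1.1,1.6
ctrl.set_joints(a); s=get_state(); print(s['time'],s['tcp_pos'])
b=a.copy(); b[0]=-.3; b[2]=0; b[4]=0; b[6]=.8
ctrl.set_joints(b); s=get_state(); print(s['time'],s['tcp_pos'],s['contact_force'])
Q=[0,0,1,0]
for p in [(.46,.13,.33),(.43,.3,.3),(.44,.3,.09)]:
    r=ctrl.ik(p,Q); print(p,None if r is None else np.round(r,2))
ctrl.movep([.46,.13,.33],Q)
P=pose(); im,d=vision.grab_frame('wrist'); cv2.imwrite('pics/w1.png',im); np.savez('w1.npz',d=d,p=P[0],q=P[1].as_quat())
print(get_state()['time'],P[0],np.round(get_state()['qpos'],2)); print(vision.camera_info('wrist'))
for n in ['power_unit','hole_left','screwdriver','stand']:
    for r in models.masks_of('wrist',n)[:2]:
        X=maskcloud('wrist',r['mask'],d,P)
        print(n,round(r['p'],2),np.round(r['point']),r['mask'].sum(), np.round(np.percentile(X,[5,50,95],axis=0),3).tolist() if len(X) else '')
E
```

```text
2.5833 [ 0.16905226 -0.41961383  0.71834772]
4.6583 [0.43646116 0.10856468 0.7176662 ] [-0.16145884  0.33579657  0.22486883]
(0.46, 0.13, 0.33) [-0.36  0.2   0.05  1.69 -0.01  1.25  1.26]
(0.43, 0.3, 0.3) [-0.47  0.3  -0.25  1.64  0.08  1.21  0.83]
(0.44, 0.3, 0.09) [-0.5   0.53 -0.21  1.93  0.17  0.7   0.76]
6.15 [0.46072112 0.13008334 0.33128516] [-0.36  0.2   0.05  1.69 -0.01  1.25  1.26]
{'mtx': array([[301.05417031,   0.        , 325.19024964],
       [  0.        , 301.05417031, 200.39073783],
       [  0.        ,   0.        ,   1.        ]]), 'dist_coeffs': array([-0.05767818,  0.        ,  0.        ,  0.        ,  0.        ]), 'hand_eye': array([[-4.23247800e-04, -9.64262348e-01, -2.64948947e-01,
         6.62424208e-02],
       [ 9.99999515e-01, -6.43721862e-04,  7.45310224e-04,
         3.01291654e-04],
       [-8.89228017e-04, -2.64948503e-01,  9.64262153e-01,
        -1.42295717e-01],
       [ 0.00000000e+00,  0.00000000e+00,  0.00000000e+00,
         1.00000000e+00]])}
power_unit 0.76 [312. 185.] 9629 [[0.431, 0.047, 0.056], [0.487, 0.115, 0.07], [0.547, 0.187, 0.071]]
hole_left 0.6 [315. 190.] 9806 [[0.43, 0.046, 0.049], [0.487, 0.115, 0.07], [0.547, 0.188, 0.071]]
screwdriver 0.52 [460. 158.] 305 [[0.437, 0.293, 0.067], [0.443, 0.295, 0.109], [0.45, 0.301, 0.126]]
stand 0.94 [441. 150.] 2707 [[0.407, 0.264, 0.005], [0.437, 0.291, 0.069], [0.476, 0.328, 0.071]]
```

View pics/w1.png

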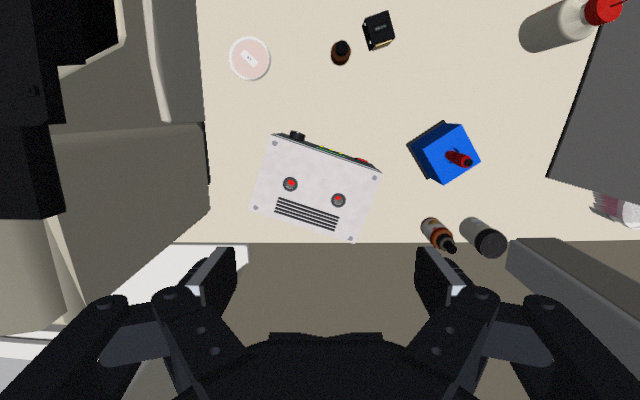

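```bash
cat >> h.py <<'E'
def collars(cam,im,P=None,ctr=None):
    "dark collar blobs near expected world points -> centres at z=.0715"
    i=vision.camera_info(cam); R,t=extr(cam,P); out=[]
    for X in ctr:
        rv=cv2.Rodrigues(R)[0]
        pr=lambda Y: cv2.projectPoints(np.float64(Y).reshape(-1,1,3),rv,t,np.array(i['mtx']),np.array(i['dist_coeffs']))[0].reshape(-1,2)
        c=pr(X)[0]; rad=np.linalg.norm(pr(X+[0.0105,0,0])[0]-c)
        w=int(rad*1.9)+2; u,v=np.round(c).astype(int); p=cv2.resize(im[v-w:v+w+1,u-w:u+w+1],None,fx=8,fy=8,interpolation=cv2.INTER_CUBIC)
        m=(p[...,:2].min(2)<np.median(im[v-3*w:v+3*w,u-3*w:u+3*w].min(2))*.72).astype(np.uint8)
        cs,_=cv2.findContours(m,cv2.RETR_EXTERNAL,cv2.CHAIN_APPROX_NONE)
        k=max(cs,key=cv2.contourArea); h=cv2.convexHull(k); (e,ax,_)=cv2.fitEllipse(h)
        uv=np.array(e)/8-.5+1/16+[u-w,v-w]; out.append((atz(cam,uv,.0715,P)[0],np.array(ax)/16/rad,uv))
    return out
E
python3 - <<'E'
from h import *
im=cv2.imread('pics/w1.png'); z=np.load('w1.npz'); P=(z['p'],Ro.from_quat(z['q']))
g=atz('wrist',[[338,200],[290,184]],.0715,P); print('manual',g, np.linalg.norm(g[0]-g[1]))
for n,c,i,PP in [('w1','wrist',im,P),('top','top',cv2.imread('pics/top0.png'),None),('scene','scene',cv2.imread('pics/scene0.png'),None)]:
    o=collars(c,i,PP,g); print(n,[(np.round(x,4),np.round(a,2),np.round(u,1)) for x,a,u in o],np.linalg.norm(o[0][0]-o[1][0]))
Q=[0,0,1,0]
ctrl.movep([.46,.115,.24],Q); ctrl.pause(.2); P=pose(); im,d=vision.grab_frame('wrist'); cv2.imwrite('pics/w2.png',im)
o=collars('wrist',im,P,g); print('w2',[(np.round(x,4),np.round(a,2),np.round(u,1)) for x,a,u in o],np.linalg.norm(o[0][0]-o[1][0]))
ctrl.movep([.43,.297,.27],Q); ctrl.pause(.2); P=pose(); im,d=vision.grab_frame('wrist'); cv2.imwrite('pics/w3.png',im)
hsv=cv2.cvtColor(im,cv2.COLOR_BGR2HSV)
for r in models.masks_of('wrist','screwdriver')[:1]:
    X=maskcloud('wrist',r['mask'],d,P); print(r['p'],r['point'])
    for lo,hi in [(.075,.09),(.09,.105),(.105,.118),(.118,.13)]:
        k=(X[:,2]>lo)&(X[:,2]<hi)
        if k.any(): print(lo,k.sum(),np.round(X[k].min(0),4),np.round(X[k].max(0),4))
b=((hsv[...,0]>100)&(hsv[...,0]<130)&(hsv[...,1]>120)); X=maskcloud('wrist',b,d,P); X=X[(abs(X[:,2]-.07)<.003)]
print(cv2.minAreaRect(np.float32(X[:,:2])),np.median(X[:,2]), get_state()['time'])
a=cv2.imread('pics/w2.png'); cv2.imwrite('pics/w23.png',np.vstack([a[60:330,100:540],im[60:330,100:540]]))
E
```

```text
manual [[0.50517848 0.14865875 0.0715    ]
 [0.48240152 0.08287298 0.0715    ]] 0.06961722313235875
w1 [(array([0.5049, 0.1485, 0.0715]), array([0.99, 1.03]), array([337.9, 199.8])), (array([0.482 , 0.0826, 0.0715]), array([0.98, 1.03]), array([289.8, 183.7]))] 0.06981963509093225
top [(array([0.5041, 0.1488, 0.0715]), array([0.95, 0.96]), array([355.6, 198.5])), (array([0.4811, 0.0827, 0.0715]), array([0.93, 0.96]), array([389. , 210.2]))] 0.06994342519670792
scene [(array([0.503 , 0.1491, 0.0715]), array([0.8 , 1.04]), array([341.2, 191.6])), (array([0.4803, 0.0828, 0.0715]), array([0.78, 1.04]), array([374.3, 183.4]))] 0.07005239679542732
w2 [(array([0.5049, 0.1484, 0.0715]), array([0.98, 1.07]), array([354.2, 220.8])), (array([0.482 , 0.0825, 0.0715]), array([0.98, 1.04]), array([293.6, 200.8]))] 0.06980358079752641
0.74 [330.4, 195.0]
0.075 28 [0.4364 0.2934 0.0755] [0.4424 0.3071 0.0895]
0.09 37 [0.4364 0.2925 0.0905] [0.443  0.3066 0.1047]
0.105 50 [0.4364 0.2925 0.105 ] [0.4502 0.3071 0.118 ]
0.118 147 [0.4372 0.2936 0.1181] [0.451  0.3058 0.1267]
((0.4676475524902344, 0.2247273027896881), (0.2899184823036194, 0.1578979641199112), 80.64693450927734) 0.0697705385176814 8.125
```

View pics/w23.png

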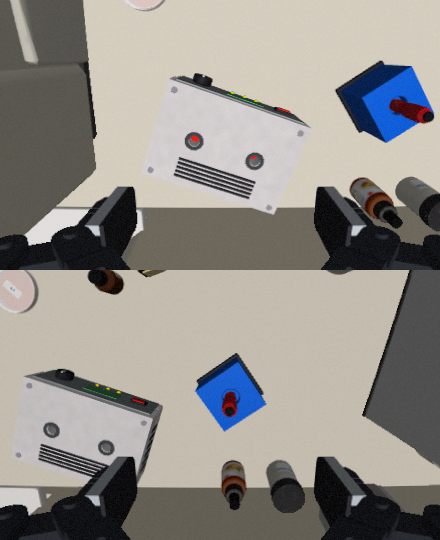

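```bash
python3 - <<'E'
from h import *
Q=[0,0,1,0]
ctrl.movep([.4435,.2997,.2],Q)
ctrl.movel([.4435,.2997,.082],max_speed=.1); s=get_state(); print(s['tcp_pos'],s['contact_force'],s['time'])
ctrl.close_gripper(60); s=get_state(); print(s['width'],s['gripper_force'],s['contact_force'],s['tcp_pos'])
p=s['tcp_pos']
ctrl.movel([p[0],p[1],.175],max_speed=.06); ctrl.pause(.3); s=get_state(); print(s['width'],s['gripper_force'],s['contact_force'],s['tcp_pos'],s['time'])
for c in ['scene','top']:
    im,d=vision.grab_frame(c); cv2.imwrite(f'pics/{c}1.png',im)
    for r in models.masks_of(c,'screwdriver')[:1]:
        X=maskcloud(c,r['mask'],d); print(c,r['p'],r['point'],np.round(np.percentile(X,[2,50,98],axis=0),3).tolist())
im=cv2.imread('pics/scene1.png'); cv2.imwrite('pics/s1c.png',cv2.resize(im[150:300,200:400],None,fx=4,fy=4))
E
```

```text
[0.44382515 0.29994725 0.08256702] [0.23313871 0.05567778 0.10751059] 9.85
0.01342562863669517 58.329071515618125 [ 0.09670046  0.18932207 -0.07364029] [0.44360009 0.29995397 0.08207001]
0.013652530854505792 58.379001307584986 [ 0.01171448  0.54832383 -0.37998179] [0.44355422 0.29993673 0.17486878] 12.5083
scene 0.51 [295.5, 214.2] [[0.434, 0.295, 0.116], [0.436, 0.301, 0.19], [0.441, 0.306, 0.217]]
```

View pics/s1c.png

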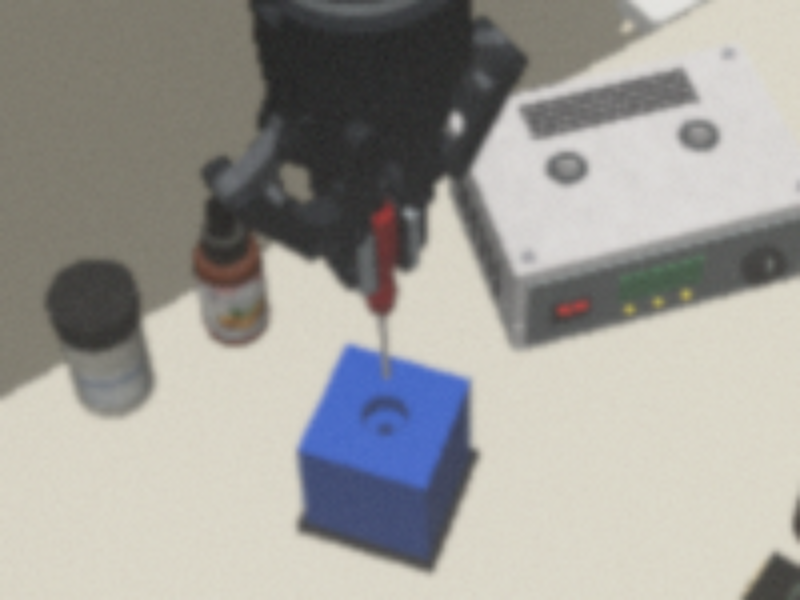

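```bash
python3 - <<'E'
from h import *
i=vision.camera_info('scene');R,t=extr('scene')
print(cv2.projectPoints(np.float64([[.4435,.2999,.0988],[.4435,.2999,.15]]),cv2.Rodrigues(R)[0],t,i['mtx'],i['dist_coeffs'])[0])
Q=[0,0,1,0]
L=np.array([.5045,.1485])
ctrl.movel([.4435,.2999,.22],max_speed=.15)
ctrl.movep([L[0],L[1],.22],Q)
ctrl.movel([L[0],L[1],.165],max_speed=.1); ctrl.pause(.4); s=get_state(); print(s['tcp_pos'],s['time'],s['contact_force'])
o=[]
for c in ['scene','top']:
    im,d=vision.grab_frame(c); cv2.imwrite(f'pics/{c}2.png',im)
    i=vision.camera_info(c);R,t=extr(c)
    print(c,cv2.projectPoints(np.float64([[*L,.0888],[*L,.0715],[*L,.13]]),cv2.Rodrigues(R)[0],t,i['mtx'],i['dist_coeffs'])[0].reshape(-1,2))
im=cv2.imread('pics/scene2.png'); cv2.imwrite('pics/s2c.png',cv2.resize(im[130:220,300:420],None,fx=6,fy=6,interpolation=cv2.INTER_CUBIC))
E
```

```text
[[[295.3812827  242.5730829 ]]

 [[294.38513435 225.24945893]]]
[0.50461945 0.14850259 0.1652871 ] 14.95 [-0.45682707 -0.09469581 -0.09912792]
scene [[341.38598798 185.20253726]
 [340.97635542 190.94700511]
 [342.41286566 170.79310816]]
top [[356.50053496 197.43158465]
 [355.71056729 198.30920801]
 [358.51620583 195.19217312]]
```

View pics/s2c.png

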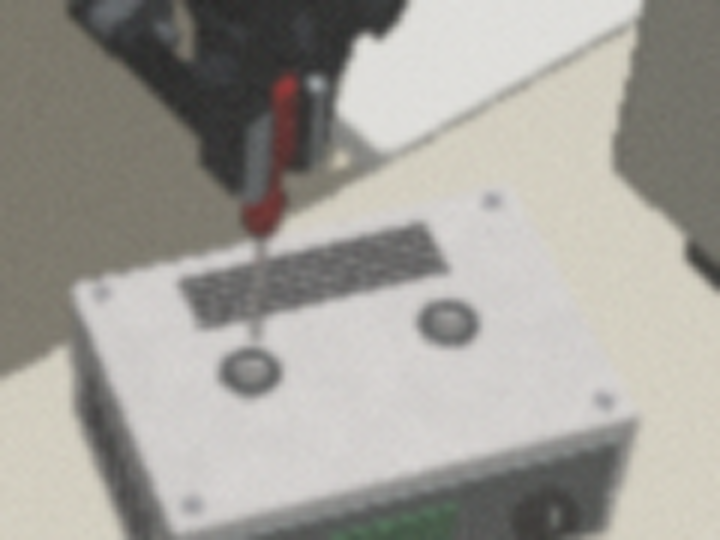

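```bash
cat > press.py <<'E'
from h import *
def press(L,lim=9.0,zmin=.1135):
    ctrl.movel([*L,.150],max_speed=.08); f0=get_state()['contact_force'].copy(); rec=[]
    z=.150; zc=None
    while z>zmin:
        z-=.003 if z>.136 else .0006
        ctrl.movel([*L,z],max_speed=.03)
        s=get_state(); f=s['contact_force']-f0; rec.append((round(z*1e3,1),round(s['tcp_pos'][2]*1e3,2),*np.round(f,1)))
        if f[2]>lim or np.hypot(f[0],f[1])>8: break
    s=get_state(); print(*rec,sep='\n'); print(s['time'],s['tcp_pos'],s['width'],s['gripper_force']); return rec
E
python3 - <<'E'
from press import *
press([.5045,.1485])
E
```

```text
(147.0, np.float64(147.08), np.float64(0.5), np.float64(1.2), np.float64(0.9))
(144.0, np.float64(143.91), np.float64(1.0), np.float64(0.1), np.float64(1.3))
(141.0, np.float64(140.78), np.float64(0.6), np.float64(-0.1), np.float64(-0.3))
(138.0, np.float64(137.76), np.float64(0.7), np.float64(-0.4), np.float64(0.6))
(135.0, np.float64(134.8), np.float64(0.7), np.float64(-0.4), np.float64(1.2))
(134.4, np.float64(134.43), np.float64(-0.1), np.float64(0.2), np.float64(-0.1))
(133.8, np.float64(133.8), np.float64(1.4), np.float64(0.2), np.float64(0.7))
(133.2, np.float64(133.17), np.float64(0.8), np.float64(0.1), np.float64(0.5))
(132.6, np.float64(132.54), np.float64(1.5), np.float64(0.6), np.float64(0.1))
(132.0, np.float64(131.96), np.float64(0.8), np.float64(0.9), np.float64(1.1))
(131.4, np.float64(131.35), np.float64(0.4), np.float64(-0.3), np.float64(0.7))
(130.8, np.float64(130.77), np.float64(0.8), np.float64(0.7), np.float64(-0.1))
(130.2, np.float64(130.15), np.float64(0.9), np.float64(0.3), np.float64(0.0))
(129.6, np.float64(129.56), np.float64(-0.8), np.float64(0.8), np.f
[... 435 characters left out ...]
96), np.float64(0.1), np.float64(-0.3), np.float64(-0.4))
(125.4, np.float64(125.34), np.float64(0.2), np.float64(-1.1), np.float64(0.5))
(124.8, np.float64(124.77), np.float64(0.4), np.float64(-0.1), np.float64(0.7))
(124.2, np.float64(124.16), np.float64(0.1), np.float64(1.0), np.float64(-0.2))
(123.6, np.float64(123.57), np.float64(0.4), np.float64(0.3), np.float64(-0.0))
(123.0, np.float64(123.23), np.float64(0.2), np.float64(-0.2), np.float64(3.8))
(122.4, np.float64(122.93), np.float64(-0.9), np.float64(-0.4), np.float64(6.0))
(121.8, np.float64(122.65), np.float64(-1.8), np.float64(0.0), np.float64(10.7))
22.1333 [0.50499191 0.14860481 0.1226499 ] 0.012975319855359938 59.4578860784668
```

```bash
python3 - <<'E'
from press import *
ctrl.movel([.5045,.1485,.165],max_speed=.08)
ctrl.movel([.4815,.0826,.165],max_speed=.1)
press([.4815,.0826],lim=10)
E
```

```text
(147.0, np.float64(147.05), np.float64(-0.6), np.float64(-0.5), np.float64(-0.1))
(144.0, np.float64(143.91), np.float64(1.3), np.float64(0.2), np.float64(1.2))
(141.0, np.float64(140.82), np.float64(0.5), np.float64(-0.6), np.float64(0.6))
(138.0, np.float64(137.81), np.float64(1.3), np.float64(-0.2), np.float64(0.1))
(135.0, np.float64(134.8), np.float64(0.2), np.float64(-0.2), np.float64(1.0))
(134.4, np.float64(134.41), np.float64(0.7), np.float64(-0.9), np.float64(-0.0))
(133.8, np.float64(133.79), np.float64(1.1), np.float64(-0.4), np.float64(-0.0))
(133.2, np.float64(133.17), np.float64(0.5), np.float64(-1.4), np.float64(0.6))
(132.6, np.float64(132.54), np.float64(0.8), np.float64(-0.3), np.float64(0.1))
(132.0, np.float64(131.97), np.float64(0.2), np.float64(-1.3), np.float64(-0.3))
(131.4, np.float64(131.33), np.float64(0.7), np.float64(-1.3), np.float64(-0.6))
(130.8, np.float64(130.77), np.float64(-0.0), np.float64(-1.3), np.float64(1.4))
(130.2, np.float64(130.16), np.float64(0.3), np.float64(-0.6), np.float64(0.3))
(129.6, np.float64(129.56), np.float64(0.8), np.float64
[... 447 characters left out ...]
04), np.float64(0.5), np.float64(-0.6), np.float64(3.4))
(125.4, np.float64(125.44), np.float64(0.3), np.float64(-1.1), np.float64(4.2))
(124.8, np.float64(124.85), np.float64(1.7), np.float64(-0.5), np.float64(5.1))
(124.2, np.float64(124.22), np.float64(1.1), np.float64(-0.9), np.float64(4.6))
(123.6, np.float64(123.63), np.float64(1.0), np.float64(-1.2), np.float64(5.3))
(123.0, np.float64(123.08), np.float64(0.3), np.float64(0.1), np.float64(5.5))
(122.4, np.float64(122.72), np.float64(-0.3), np.float64(-1.0), np.float64(9.1))
(121.8, np.float64(122.43), np.float64(-0.9), np.float64(-1.4), np.float64(12.2))
30.7583 [0.48191594 0.08265606 0.12242973] 0.013178207625538977 59.65894926261171
```

```bash
python3 - <<'E'
from h import *
ctrl.pause(1.0); s=get_state(); print(s['time'],s['tcp_pos'],s['contact_force'],s['gripper_force'])
if s['contact_force'][2]>7 and s['gripper_force']>20: print(ticket.close_job())
E
```

```text
31.7583 [0.4819028  0.08264793 0.12242913] [-1.3635194   0.59769951 10.37781717] 59.658184736072144
the job is handed in; nothing more can be done
None
```

The right (-y) hole holds the sprung reset button: it gave way over about 5 mm to its stop, while the left disc was rigid. I handed the job in at 31.8 s with the screwdriver still gripped and holding the button down at about 10 N; the judge's verdict was not shown.

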